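# Fit the drive pulleys and hold the belt tensioner at its mark

### The arm

A 6-joint arm with a two-finger parallel gripper is mounted at the origin on the work surface. World frame = base frame: x ahead of the robot, y to its left, z up, the work surface at z = 0. Lengths are in mm, angles in rad, forces in N, time in s.
With the tool pointing down it reaches from about 325 to 775 mm from the base axis. Payload 5.5 kg.
Tool frame: the origin (TCP) lies on the centre line of the jaws, within the pads' length; the fingertips stand 22 mm ahead of it and the grasp point (between the pads) lies 3 mm ahead of it; z points along the fingers, y is the direction in which the jaws open and shut (so a half turn about z gives the same grasp; the last joint's range is limited). The gripper opens to 88 mm and grips with 3 to 60 N. Pads are 20 mm wide; open, the fingers measure 115 mm over their backs; the gripper's body (75 mm by 178 mm) begins 61 mm behind the grasp point.
Start: joints at [1.099, 0.091, 1.231, -0, 1.82, -0.057], TCP at [241.81, 549.131, 244.631] pointing down, gripper open.
Joint ranges: [-2.87, 2.87], [-0.86, 2.18], [0.17, 2.46], [-1.51, 4.65], [0.06, 2.69], [-2.65, 2.65]. Speed limits (rad/s): [2.57, 2.57, 3.01, 3.14, 3.14, 3.14].

### API

Orientations are given as a unit quaternion [w, x, y, z].
In Python, from station import arm, cams, ticket gives the robot as it stands. The module is installed in compiled form; this text tells all that it offers.
- The arm moves only by the tool send_rows, never from a script. Its argument "moves" is a list that holds one entry, the list of rows, each a list of 5 numbers: the shift along the tool's x, y, z in mm, then the turn about the tool's z in rad, then the opening, from 0 (shut) to 1 (fully open). A call has 1 to 20 rows; each row shifts and turns the commanded pose from where the row before left it, along the tool's axes as they then stand; what a row does not reach is not made up. A row lasts 1/8 s, in which the tool goes at most 62.5 mm and 10.7 degrees, less where a joint would pass 70% of its speed; a pose out of reach is approached as far as the arm can. A call with a gripper value outside its range is refused whole. The fingers move at their own pace and stop on an object; "grip_force" is the grip in N (left out, the last holds). Time passes only in rows, so rows that do not move let the fingers close. It gives the time, the measured TCP pose, the force and the opening at its end, in the units of the state.
- arm.get_obs(): the state, without advancing time (a new reading comes with each control period).
- cams.grab_frame(name): name is "scene" or "side" or "wrist"; returns the picture (420x560x3 uint8, red, green, blue); there is no depth.
- cams.calibration(name): a dict with "vfov" (degrees; the focal length in pixels is half the picture's height over the tangent of half this angle, whatever the lens; pixels are square), "cx", "cy" (the principal point, pixels), "T" (4x4, takes a point from camera to world coordinates). Camera axes: x right, y up, looking along -z (the intrinsics and any distortion apply to the point x, -y, -z); pixel columns grow to the right and rows downward; lengths in mm; the calibration is good to about 2 mm. A picture is of the moment at which its call begins: read the wrist's pose just before it. calibration takes no time and is no camera call; for the wrist camera it gives the pose at the moment of the call.
- ticket.finish_job(): hands the job in, once; it reports no verdict.
The state is a dict: "time": time; "qpos": joint angles; "qvel": joint speeds; "effort": joint torques, N m; "tool_pos": TCP position; "ee_rot": TCP orientation; "ft_force": force on the tool from outside, world axes, zero at the start; "moment": the same for the moment, N m; "finger_gap": finger opening in mm.
Only numpy, scipy, OpenCV 4.12 (cv2) and the standard library are available. Lean on these libraries where they do the work, as an engineer would, in place of code of your own. Each camera call takes 0.05 s, during which the arm holds its last target.

### The job

On the belt-drive rig, put the blue pulley on the shaft with the blue collar and the orange pulley on the shaft with the orange collar, hub upward, each sitting right down on its collar and let go. Then pull the spring-loaded tensioner out by its black knob until its red pointer lies over the green mark, and keep it there so that a classmate can slip the belt on: finish while still gripping the knob, without letting go. Leave the controller box, calculator and glue stick where they are.

Things in the scene. Friction and masses are not known exactly. Their poses are not given: they have to be found in the camera images.
- rig: Fixed aluminium plate, 240 (its x) x 220 (its y) x 12 mm, on the desk. Origin: centre of its underside; z up. Two shafts stand at its x = +70 mm, y = +70 and -70 mm (which colour is on which side varies). The tensioner runs along its x at y = 0 and is pulled out towards its -x. At its +x edge a black block, top 42 mm above the desk.
- slide: White tensioner slide 100 x 28 mm, top 27 mm above the desk, with steel roller (diameter 26, top 41 mm, at its x = +56 mm), black knob and red pointer. Origin: on the knob's axis at desk height, at rig x = -20, y = 0 at rest (always so at the start). Axes as the rig's. Slides 75 mm to its -x against a spring: 4.5 N at rest plus 1.5 N per 10 mm; snaps back when released.
- knob (a point): Point on the axis of the black knob (round, diameter 24 mm, upright, free from 27 to 82 mm above the desk), 60 mm above the desk, 22 mm below the knob's top; grip there from above, in any direction. Axes as the slide's.
- pointer (a point): Outer part of the red pointer bar of the slide (3 mm wide along x, 5 mm high, reaching 84 mm from the slide's middle along +y): a point on its centre line, 78 mm to the slide's +y from the knob's axis and level with it in x, 19.5 mm above the desk. Moves with the slide. Judge the pull by it: gripping fingers give some mm under the spring.
- mark: Fixed green tile 12 mm (x) x 40 mm (y) x 2 mm on the rig plate under the pointer's path. Origin: centre of its underside, 13 mm above the desk; axes as the rig's. It lies 30 to 60 mm towards the rig's -x from the pointer's rest position. The pointer passes above it without touching and lies over it while within 6 mm of 0 in this frame's x.
- blue_shaft: Fixed white bearing block 52 x 52 x 14 mm on the rig plate, with a blue collar (diameter 50 mm, 6 mm high) and an upright steel shaft, diameter 24 mm, tapering over its top 8 mm to 14 mm. Origin: centre of the block's underside, 12 mm above the desk.
- blue_seat (a point): Top of the blue collar on the shaft's axis, 32 mm above the desk; the shaft rises 34 mm above it. The seated blue pulley's origin is here.
- orange_shaft: The same block with an orange collar (diameter 50 mm) and a shaft of diameter 16 mm tapering over its top 8 mm to 6 mm. Origin: centre of the block's underside, 12 mm above the desk.
- orange_seat (a point): Top of the orange collar on the shaft's axis, 32 mm above the desk; the shaft rises 34 mm above it. The seated orange pulley's origin is here.
- blue_pulley: Loose blue printed pulley, about 90 g, standing hub up on the desk: flange diameter 64 mm, 14 mm high; above it a round hub, diameter 44 mm, to 46 mm height; through bore of diameter 29 mm (5 mm wider than its shaft). Origin: centre of its underside, z up along the bore.
- orange_pulley: Loose orange printed pulley, about 70 g, standing hub up on the desk: flange diameter 58 mm, 14 mm high; above it a round hub, diameter 36 mm, to 46 mm height; through bore of diameter 21 mm (5 mm wider than its shaft). Origin: centre of its underside, z up along the bore.
- controller: Loose controller board in a grey tray, 60 x 50 x 14 mm (small parts on it to 18 mm). Origin: centre of its underside. Leave it.
- calculator: Loose white calculator, 75 x 130 x 16 mm, flat on the desk. Origin: centre of its underside. Leave it.
- glue_stick: Loose upright yellow glue stick with white cap, diameter 30 mm, 85 mm tall. Origin: centre of its underside. Leave it standing.
Things that resemble listed ones, but are neither listed nor needed, are in the scene too. Several things look just like the glue_stick: the one meant starts farthest to the robot's right. Leave any yellow look-alike of the orange_pulley alone.

How it is judged (in metres and radians):
On the way, in this order (a step that is already met when the one before it is completed fails the run):
1. both pulleys sit right down on the collars of their own colour, hub up, and are let go (horizontal distance between blue_pulley and blue_seat below 0.005 m and z of blue_pulley in the frame of blue_seat between -0.004 and 0.004 m and angle between each of blue_pulley, orange_pulley's own z axis and vertical below 0.12 rad and contact force between each of blue_pulley, orange_pulley and the arm below 0.3 N and contact force between each of blue_pulley, orange_pulley and the fingers below 0.3 N and horizontal distance between orange_pulley and orange_seat below 0.005 m and z of orange_pulley in the frame of orange_seat between -0.004 and 0.004 m), for 0.2 s.
2. the tensioner is held by the gripper with its pointer over the green mark (x of pointer in the frame of mark between -0.0065 and 0.0065 m and contact force between slide and the fingers above 2 N and linear speed of slide below 0.01 m/s), for 0.3 s.
At the end, for the whole second after the job is handed in: Pulleys hub up (0.12 rad) on the shafts of their colour, within 4 mm of the collar top and 5 mm of its axis, untouched; pointer within 6.5 mm of the middle of the green mark, slide still (under 10 mm/s) and held by the fingers (over 2 N), no loose thing pressing on it; the program ends holding (all of step 1 and all of step 2 and contact force between slide and blue_pulley below 0.3 N and contact force between slide and orange_pulley below 0.3 N and contact force between slide and controller below 0.3 N and contact force between slide and calculator below 0.3 N and contact force between slide and glue_stick below 0.3 N); the arm keeps its last pose, push and grip.
It fails at once if the controller is moved or knocked over (distance of controller from where it was at the start of the episode above 0.02 m or angle between controller's own z axis and vertical above 0.5 rad).
It fails at once if the calculator is moved or knocked over (distance of calculator from where it was at the start of the episode above 0.02 m or angle between calculator's own z axis and vertical above 0.5 rad).
It fails at once if the glue stick is moved or knocked over (distance of glue_stick from where it was at the start of the episode above 0.02 m or angle between glue_stick's own z axis and vertical above 0.5 rad).
It also fails if it takes over 58 s, if anything falls off the work surface, if the arm or the gripper's body presses on something with over 40 N, if the wrist force passes 120 N, or if a joint passes its speed limit or range.

## Working session

There is one attempt and no reset: what is moved stays moved. The work goes in short steps, Python scripts to look and compute and a tool call to move; the robot and the scene stay as the last step left them, time stands still between calls to the robot, and variables do not carry over. Pictures are saved under pics/ and viewed, and the job is handed in when it is done.

Besides the shell and the picture viewer there is one more tool, called after "Request:" as a command line: name --argument value ..., lists and objects as JSON in quotes. send_rows: Moves the arm, as the interface text tells. Its arguments: {"type":"object","properties":{"moves":{"type":"array","items":{"type":"array","items":{"type":"array","items":{"type":"number"}}}},"grip_force":{"type":"number"}},"required":["moves"]}

```bash
mkdir -p pics; cat > h.py <<'E'
import numpy as np, cv2
from station import arm,cams,ticket
def cal(name):
    return cams.calibration(name)
def save(name,fn):
    c=cams.calibration(name); im=cams.grab_frame(name); cv2.imwrite('pics/'+fn,im[:,:,::-1]); return im,c
def ray(c,u,v,z):
    f=210/np.tan(np.radians(c['vfov'])/2); T=np.array(c['T'])
    k=dict(c)
    d=np.array([(u-c['cx'])/f,-(v-c['cy'])/f,-1]); d=T[:3,:3]@d; o=T[:3,3]
    return o+d*(z-o[2])/d[2]
def proj(c,p):
    f=210/np.tan(np.radians(c['vfov'])/2); T=np.array(c['T'])
    q=T[:3,:3].T@(np.array(p,float)-T[:3,3]); return c['cx']+f*q[0]/-q[2], c['cy']-f*q[1]/-q[2]
E
python3 - <<'E'
from h import *
for n in('scene','side','wrist'):
    im,c=save(n,n+'0.png'); print(n,c)
o=arm.get_obs();print(o)
E
```

```text
scene {'vfov': 53.405079630807606, 'cx': 273.592839657931, 'cy': 208.47285467415597, 'T': array([[-8.50495987e-01, -3.18939186e-01,  4.18251566e-01,
         9.30868848e+02],
       [ 5.25874618e-01, -5.31642542e-01,  6.63936815e-01,
         5.31370883e+02],
       [ 1.06048587e-02,  7.84623479e-01,  6.19881871e-01,
         6.24580851e+02],
       [ 0.00000000e+00,  0.00000000e+00,  0.00000000e+00,
         1.00000000e+00]])}
side {'vfov': 54.67807823437319, 'cx': 277.76225617687635, 'cy': 213.78104280252884, 'T': array([[-9.56116465e-01,  1.89279847e-01, -2.23639097e-01,
         3.91746877e+02],
       [-2.92771070e-01, -6.46521137e-01,  7.04482448e-01,
         4.87605015e+02],
       [-1.12430732e-02,  7.39042325e-01,  6.73565167e-01,
         5.77955841e+02],
       [ 0.00000000e+00,  0.00000000e+00,  0.00000000e+00,
         1.00000000e+00]])}
wrist {'vfov': 70.64317912486926, 'cx': 277.30875478849356, 'cy': 211.86387317935234, 'T': array([[ 4.02650082e-01, -8.87639733e-01, -2.23536612e-01,
         1.81608465e+02],
       [ 9.15352723e-01,  3.90053425e-01,  9.99385748e-02,
 
[... 168 characters left out ...]

         1.00000000e+00]])}
{'time': 0.15, 'qpos': array([ 1.09929213e+00,  9.16814501e-02,  1.23160534e+00,  1.96654188e-05,
        1.81977177e+00, -5.66912182e-02]), 'qvel': array([ 0.00183069, -0.00168458, -0.00616238, -0.00019228,  0.00080065,
        0.00045223]), 'effort': array([ 1.10141962e-03, -4.47044849e+01, -4.06907237e+01,  6.98432839e-02,
        2.74179579e-02, -1.12093869e-04]), 'tool_pos': array([241.71916099, 548.95578958, 243.7714779 ]), 'ee_rot': array([-2.00529703e-04,  2.05920248e-01,  9.78568503e-01, -7.05052409e-04]), 'ft_force': array([ 0.34294995,  0.84860641, -0.06270895]), 'moment': array([ 0.0122572 , -0.00919671, -0.02751499]), 'finger_gap': 87.55904289084353}
```

View pics/scene0.png

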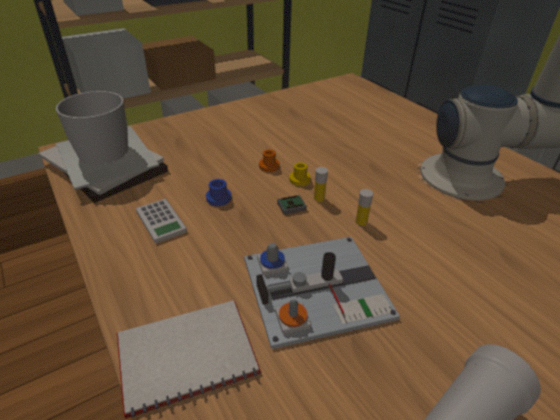

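View pics/side0.png

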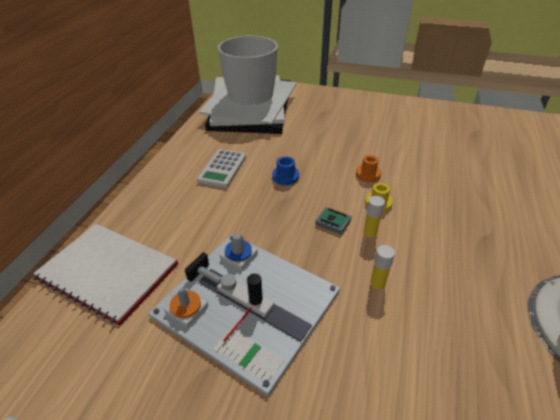

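View pics/wrist0.png

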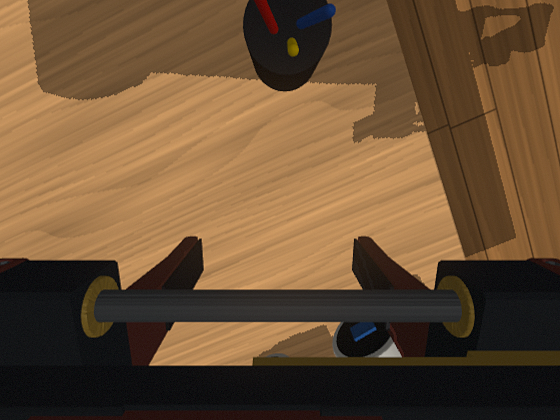

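The scene shows the rig near (320,290), blue pulley (219,192), orange (269,160), with the yellow look-alike at (300,175). I'll enlarge these areas.

```bash
python3 - <<'E'
from h import *
def crop(src,x0,y0,x1,y1,s,fn):
    im=cv2.imread('pics/'+src)[y0:y1,x0:x1]; cv2.imwrite('pics/'+fn,cv2.resize(im,None,fx=s,fy=s,interpolation=cv2.INTER_CUBIC))
crop('scene0.png',240,230,400,350,5,'s_rig.png')
crop('scene0.png',195,140,395,240,4,'s_pul.png')
crop('side0.png',145,225,345,375,4,'d_rig.png')
crop('side0.png',260,145,410,295,4,'d_pul.png')
E
```

```text
(no output)
```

View pics/s_rig.png

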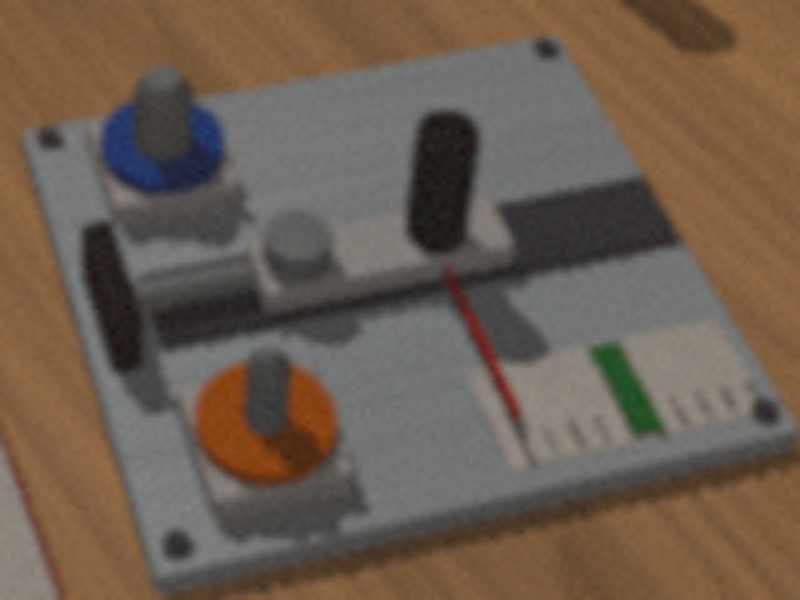

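View pics/s_pul.png

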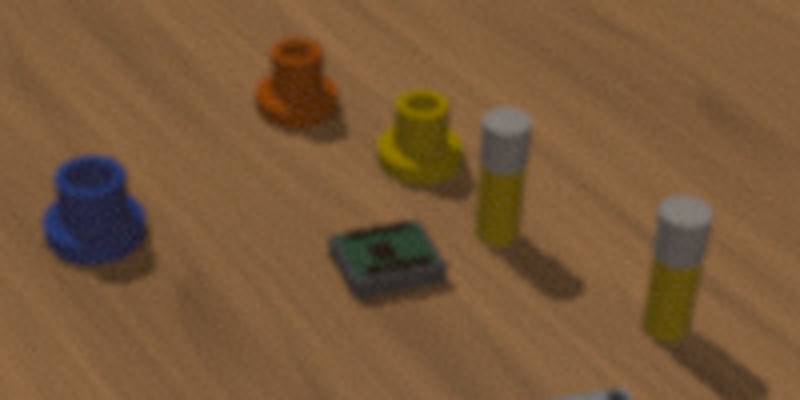

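View pics/d_rig.png

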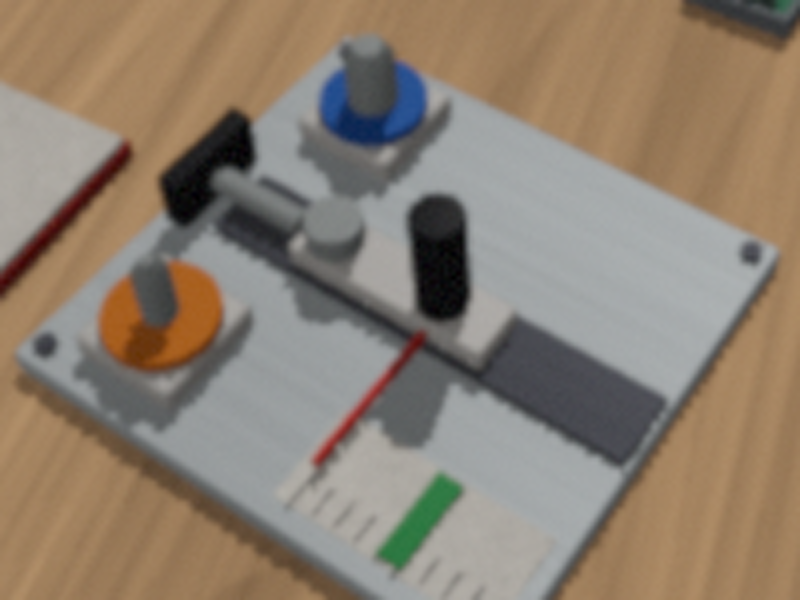

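View pics/d_pul.png

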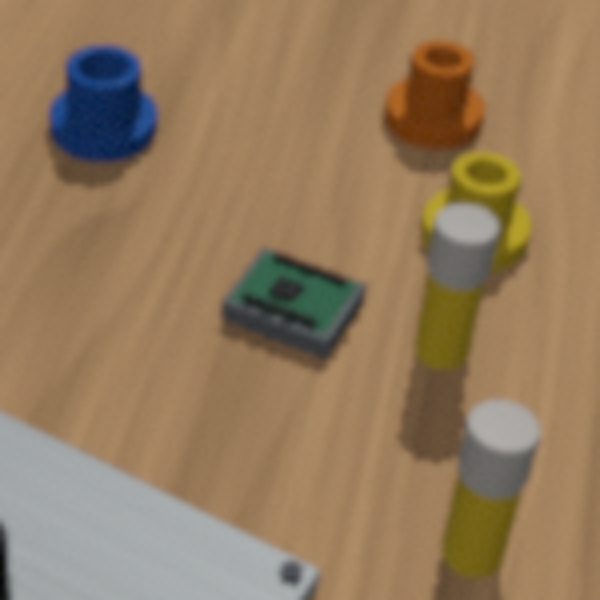

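```bash
cat > m.py <<'E'
from h import *
from scipy.optimize import least_squares
C={n:cams.calibration(n) for n in('scene','side')}
P=[((-20,0,82),(448,122),(438,212)),((70,-70,66),(163,73),(370,46)),((70,70,66),(268,356),(149,263)),
((120,-110,12),(25,135),(350,38)),((-120,-110,12),(557,38),(778,250)),((120,110,12),(158,575),(18,352)),((-120,110,12),(797,432),None),
((36,0,41),(298,228),(334,220)),((70,-70,32),(163,143),(373,102)),((70,70,32),(266,420),(161,315))]
cv=lambda p,n:(np.array(p)/5+[240,230]-.4) if n=='scene' else np.array(p)/4+[145,225]-.4
obs=[(n,np.array(p[0],float),cv(q,n)) for p in P for n,q in(('scene',p[1]),('side',p[2])) if q is not None]
def dp(c,p,k):
    u,v=proj(c,p); f=210/np.tan(np.radians(c['vfov'])/2); x,y=(u-c['cx'])/f,(v-c['cy'])/f; s=1+k*(x*x+y*y)
    return np.array([c['cx']+f*x*s,c['cy']+f*y*s])
def W(t,p):
    a=t[2]; return np.array([t[0]+np.cos(a)*p[0]-np.sin(a)*p[1],t[1]+np.sin(a)*p[0]+np.cos(a)*p[1],p[2]])
def res(t):
    return np.concatenate([dp(C[n],W(t,p),t[3 if n=='scene' else 4])-q for n,p,q in obs])
x0=ray(C['scene'],320,287,12)
best=None
for a in np.arange(0,6.28,.7):
    r=least_squares(res,[x0[0],x0[1],a,0,0],loss='soft_l1')
    if best is None or r.cost<best.cost: best=r
if __name__=='__main__':
    print(best.x.round(4)); 
    for (n,p,q),r in zip(obs,best.fun.reshape(-1,2)): print(n,p,r.round(2))
t=best.x
def tri(z,s,d):
    f=lambda X:np.concatenate([dp(C['scene'],[X[0],X[1],z],t[3])-s,dp(C['side'],[X[0],X[1],z],t[4])-d])
    r=least_squares(f,ray(C['scene'],*s,z)[:2]); return r.x,r.fun
def rel(p): 
    d=np.array(p[:2])-t[:2]; a=t[2]; return np.array([np.cos(a)*d[0]+np.sin(a)*d[1],-np.sin(a)*d[0]+np.cos(a)*d[1]])
E
cat > m2.py <<'E'
from m import *
cs=lambda x,y:np.array([x,y])/4+[195,140]-.4
cd=lambda x,y:np.array([x,y])/4+[260,145]-.4
for nm,z,s,d in [('blue',46,cs(92,175),cd(105,66)),('orange',46,cs(298,52),cd(441,58)),('yellow',46,cs(423,104),cd(486,174)),('gl1',85,cs(507,122),cd(467,225)),('gl2',85,cs(684,212),cd(502,432)),('ctrl',14,cs(388,245),cd(295,288))]:
    x,r=tri(z,s,d); print(nm,x.round(1),r.round(2))
x,r=tri(15,cv((627,388),'scene'),cv((420,521),'side')); print('mark',x,rel(x),r.round(2))
x,r=tri(19.5,cv((518,420),'scene'),cv((318,462),'side')); print('ptip',x,rel(x),r.round(2))
for p in [(70,-70,32),(70,70,32),(-20,0,60)]: print(p,W(t,p).round(1))
E
python3 m.py; python3 m2.py
```

```text
[ 5.683282e+02  1.161501e+02 -2.918000e-01 -2.910000e-02 -7.730000e-02]
scene [-20.   0.  82.] [0.64 1.35]
side [-20.   0.  82.] [-0.82  1.02]
scene [ 70. -70.  66.] [0.53 0.52]
side [ 70. -70.  66.] [-0.96  0.03]
scene [70. 70. 66.] [ 0.81 -1.01]
side [70. 70. 66.] [-0.63 -0.94]
scene [ 120. -110.   12.] [-0.38 -1.6 ]
side [ 120. -110.   12.] [-1.22 -0.79]
scene [-120. -110.   12.] [ 0.45 -1.45]
side [-120. -110.   12.] [ 0.62 -0.1 ]
scene [120. 110.  12.] [0.05 0.08]
side [120. 110.  12.] [-0.7  -0.72]
scene [-120.  110.   12.] [ 1.02 -0.96]
scene [36.  0. 41.] [0.56 1.06]
side [36.  0. 41.] [-0.5 -0.1]
scene [ 70. -70.  32.] [ 0.37 -1.03]
side [ 70. -70.  32.] [-0.2  -0.91]
scene [70. 70. 32.] [ 0.41 -1.2 ]
side [70. 70. 32.] [ 0.04 -1.18]
blue [ 603.5 -243. ] [ 0.24 -0.56 -0.39  0.09]
orange [ 421.1 -303.9] [ 0.11 -0.68 -0.28  0.31]
yellow [ 385.2 -205.9] [ 0.49 -0.56 -0.43 -0.11]
gl1 [ 390.1 -114.3] [ 0.6  -0.6  -0.47 -0.2 ]
gl2 [360.7  10.9] [ 1.28 -0.09 -0.55 -0.93]
ctrl [ 466.9 -125.5] [-0.32  0.12  0.22  0.21]
mark [527.94815108 211.08615743] [-65.98563427  79.30512814] [ 0.6  -0.29 -0.41 -0.35]
ptip [572.9795464  202.41007757] [-20.36201393  83.95122248] [ 0.41 -1.07 -0.76  0.14]
(70, -70, 32) [615.2  29.   32. ]
(70, 70, 32) [655.5 163.1  32. ]
(-20, 0, 60) [549.2 121.9  60. ]
```

```bash
cat >> h.py <<'E'
def go(x,y,z):
    from scipy.spatial.transform import Rotation as R
    o=arm.get_obs(); q=o['ee_rot']; M=R.from_quat([q[1],q[2],q[3],q[0]]).as_matrix()
    d=M.T@(np.array([x,y,z])-o['tool_pos']); print('t',o['time'],'tool',o['tool_pos'].round(1),'X',M[:,0].round(3),'d_tool',d.round(1),'gap',round(o['finger_gap'],1),'F',o['ft_force'].round(1)); return d
E
python3 -c "
from h import *
go(603.5,-243,150)"
```

```text
t 0.15 tool [241.7 549.  243.8] X [-0.915  0.403  0.   ] d_tool [-650.3 -578.9   94.6] gap 87.6 F [ 0.3  0.8 -0.1]
```

Request:
send_rows --moves '[[[-40, -35.7, 0, 0, 1], [-40, -35.7, 0, 0, 1], [-40, -35.7, 0, 0, 1], [-40, -35.7, 0, 0, 1], [-40, -35.7, 0, 0, 1], [-40, -35.7, 0, 0, 1], [-40, -35.7, 0, 0, 1], [-40, -35.7, 0, 0, 1], [-40, -35.7, 5, 0, 1], [-40, -35.7, 15, 0, 1], [-40, -35.7, 15, 0, 1], [-40, -35.7, 15, 0, 1], [-40, -35.7, 15, 0, 1], [-40, -35.7, 15, 0, 1], [-40, -35.7, 15, 0, 1], [-40, -35.7, 0, 0, 1], [-10.3, -7.7, 0, 0, 1], [0, 0, 0, 0, 1], [0, 0, 0, 0, 1]]]'

```text
time: 2.52
tool_pos: [603.6, -241.4, 150.1]
ee_rot: [0.0, 0.205, 0.979, 0.0]
ft_force: [0.1, 0.9, 0.4]
finger_gap: 87.4
```

```bash
python3 -c "
from h import *
go(603.5,-243,150)
save('wrist','w1.png')"
```

```text
t 2.525 tool [ 603.6 -241.4  150.1] X [-0.916  0.402 -0.   ] d_tool [-0.6 -1.5  0.1] gap 87.4 F [0.1 0.9 0.4]
```

View pics/w1.png

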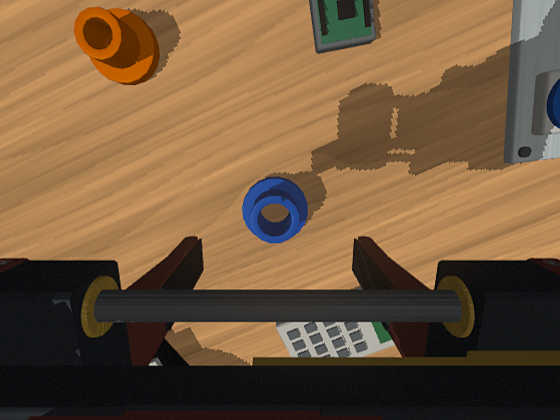

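The blue hub top centre is at about (274,213), between the fingers. The orange hub top is at about (97,33).

```bash
python3 -c "
from h import *
c=cams.calibration('wrist')
print(ray(c,274,213,46),ray(c,97,33,46))
print(proj(c,(603.5,-243,46)), proj(c,(421.1,-303.9,46)))
im=cv2.imread('pics/w1.png')[165:255,220:330];cv2.imwrite('pics/w1c.png',cv2.resize(im,None,fx=6,fy=6,interpolation=2))
"
```

```text
[ 599.52791522 -242.6031312    46.        ] [ 422.50122478 -306.54443353   46.        ]
(np.float64(275.4583523964575), np.float64(217.32305125785535)) (np.float64(99.06250114824758), np.float64(29.42291675636676))
```

View pics/w1c.png

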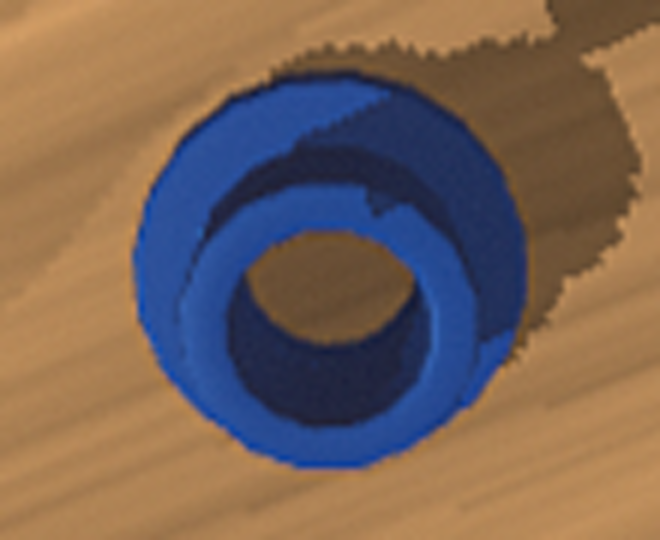

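```bash
python3 -c "
from h import *
c=cams.calibration('wrist')
print(ray(c,274.9,219,46))
go(604,-243,40)"
```

```text
[ 604.66438744 -244.03185152   46.        ]
t 2.575 tool [ 603.6 -241.3  150.2] X [-0.916  0.402 -0.   ] d_tool [ -1.   -1.5 110.2] gap 87.8 F [0.5 0.5 0.8]
```

Request:
send_rows --moves '[[[-1.3, -2.2, 30, 0, 1], [0, 0, 40, 0, 1], [0, 0, 30, 0, 1], [0, 0, 10, 0, 1], [0, 0, 0, 0, 1], [0, 0, 0, 0, 0.3], [0, 0, 0, 0, 0.3], [0, 0, 0, 0, 0.3], [0, 0, 0, 0, 0.3], [0, 0, 0, 0, 0.3]]]' --grip_force 20

```text
time: 3.82
tool_pos: [604.0, -245.3, 39.7]
ee_rot: [0.0, 0.206, 0.979, 0.0]
ft_force: [-0.8, 1.0, 0.0]
finger_gap: 43.3
```

```bash
python3 -c "
from h import *
go(604,-243,160)"
```

```text
t 3.825 tool [ 604.  -245.3   39.7] X [-0.915  0.403 -0.   ] d_tool [   0.9    2.1 -120.3] gap 43.3 F [-0.8  1.   0. ]
```

Request:
send_rows --moves '[[[0, 0, -30, 0, 0.3], [0, 0, -40, 0, 0.3], [0, 0, -40, 0, 0.3], [0, 0, -10, 0, 0.3], [0, 0, 0, 0, 0.3], [0, 0, 0, 0, 0.3]]]'

```text
time: 4.58
tool_pos: [603.2, -244.9, 156.8]
ee_rot: [-0.002, 0.206, 0.979, 0.0]
ft_force: [0.2, 0.3, -0.7]
finger_gap: 43.0
```

```bash
python3 -c "
from h import *
go(615.2,29,150)
im,c=save('wrist','w2.png')
im=im[230:420,180:380,::-1];cv2.imwrite('pics/w2c.png',cv2.resize(im,None,fx=4,fy=4,interpolation=2))
o=arm.get_obs()['tool_pos'];print(proj(c,o+[0,0,6]))
c=cams.calibration('side');print(proj(c,o+[0,0,6]))
"
```

```text
t 4.575 tool [ 603.2 -244.9  156.8] X [-0.915  0.403  0.004] d_tool [ 99.4 255.5   7.2] gap 43.0 F [ 0.2  0.3 -0.7]
(np.float64(277.5392080602989), np.float64(275.28496369987755))
(np.float64(285.9532168175748), np.float64(114.1505649055617))
```

View pics/w2.png

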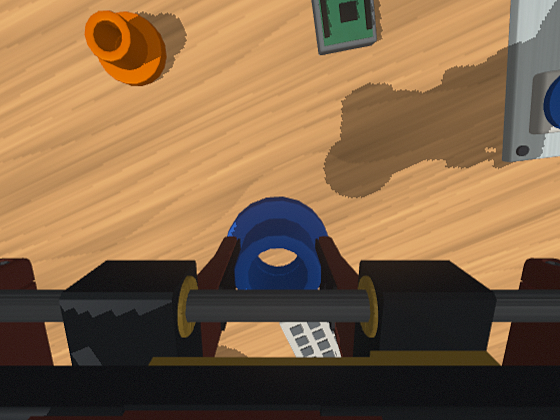

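Request:
send_rows --moves '[[[16, 42, 0, 0, 0.3], [20, 51, 0, 0, 0.3], [20, 51, 0, 0, 0.3], [20, 51, 0, 0, 0.3], [16, 42, 5, 0, 0.3], [7.4, 18, 5, 0, 0.3], [0, 0, 0, 0, 0.3], [0, 0, 0, 0, 0.3], [0, 0, 0, 0, 0.3]]]'

```text
time: 5.75
tool_pos: [615.9, 26.5, 149.8]
ee_rot: [0.0, 0.207, 0.978, -0.0]
ft_force: [-0.1, -0.5, -1.0]
finger_gap: 43.5
```

```bash
python3 -c "
from h import *
go(615.2,29,150)
for n in ('side','scene','wrist'): save(n,n+'3.png')
def crop(src,x0,y0,x1,y1,s,fn):
    im=cv2.imread('pics/'+src)[y0:y1,x0:x1]; cv2.imwrite('pics/'+fn,cv2.resize(im,None,fx=s,fy=s,interpolation=cv2.INTER_CUBIC))
crop('side3.png',160,160,320,280,5,'side3c.png')
crop('scene3.png',210,190,370,310,5,'scene3c.png')
"
```

```text
t 5.75 tool [615.9  26.5 149.8] X [-0.914  0.405 -0.   ] d_tool [ 1.7  2.  -0.2] gap 43.5 F [-0.1 -0.5 -1. ]
```

View pics/side3c.png

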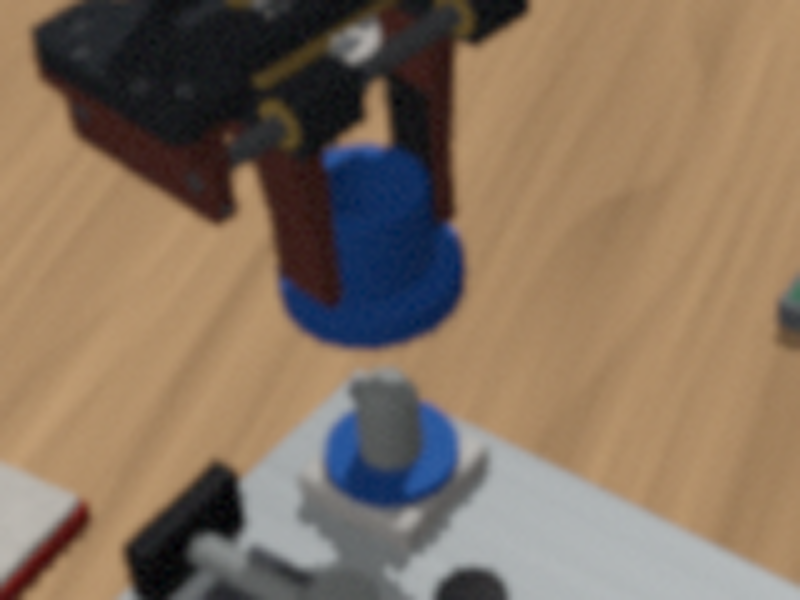

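View pics/scene3c.png

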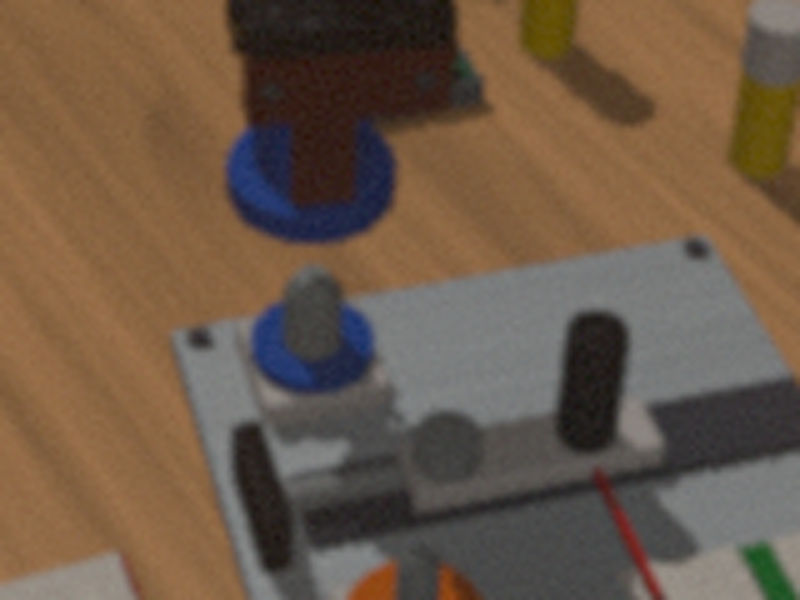

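View pics/wrist3.png

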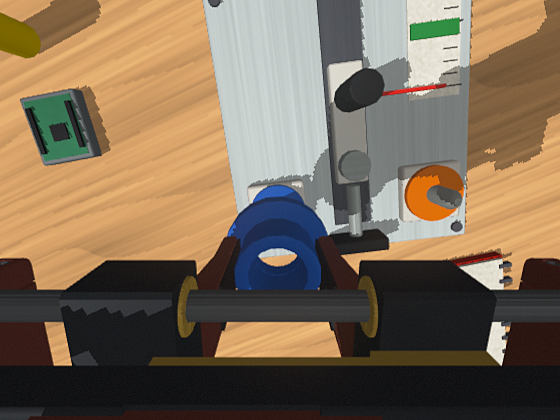

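```bash
cat > m3.py <<'E'
from m import *
def ext(n,x,y,z0,r=32,h=14):
    th=np.linspace(0,2*np.pi,90)
    p=np.array([dp(C[n],(x+r*np.cos(a),y+r*np.sin(a),z),t[3 if n=='scene' else 4]) for z in(z0,z0+h) for a in th])
    return np.array([p[:,0].min(),p[:,0].max(),p[:,1].max()])
oS=np.array([281,465,347])/5+np.array([160,160,160])-.4
oC=np.array([227,397,242])/5+np.array([210,210,190])-.4
f=lambda X:np.concatenate([ext('side',X[0],X[1],109.8)-oS,ext('scene',X[0],X[1],109.8)-oC])
r=least_squares(f,[615,29]); print('pulley',r.x,r.fun.round(2))
x,rr=tri(65.5,np.array([312,272])/5+[210,190]-.4,np.array([386,376])/5+[160,160]-.4); print('shaft tip',x,rr.round(2))
# collar ellipse centre
x,rr=tri(32,np.array([313,345])/5+[210,190]-.4,np.array([392,454])/5+[160,160]-.4); print('collar',x,rr.round(2))
print(W(t,(70,-70,32)))
cw=cams.calibration('wrist')
for p in [(-20,0,82),(70,70,66),(36,0,41),(-66,78,15),(104,94,12),(70,70,32)]: print(p,np.round(proj(cw,W(t,p)),1))
E
python3 m3.py
python3 - <<'E'
import cv2
im=cv2.imread('pics/wrist3.png')[0:240,310:480];cv2.imwrite('pics/wrist3c.png',cv2.resize(im,None,fx=2.5*1.0,fy=2.5,interpolation=2))
E
```

```text
pulley [615.44917406  24.69885855] [-0.7   1.03  0.53 -0.44 -0.13 -0.08]
shaft tip [615.22047944  25.60730265] [-0.17 -0.11  0.06  0.23]
collar [615.43842577  31.06728814] [ 0.84 -0.75 -0.88 -0.42]
[615.23001623  28.97083673  32.        ]
(-20, 0, 82) [369.5  83.5]
(70, 70, 66) [460.1 200.1]
(36, 0, 41) [357.8 164.2]
(-66, 78, 15) [437.3  25.4]
(104, 94, 12) [450.9 219.6]
(70, 70, 32) [437.  192.1]
```

View pics/wrist3c.png

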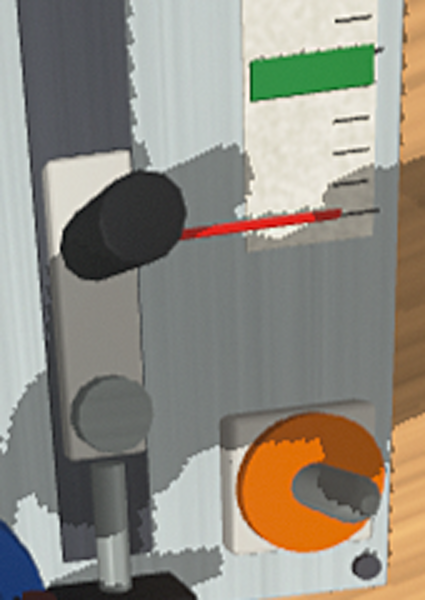

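Request:
send_rows --moves '[[[1, 0.6, 20, 0, 0.3], [0, 0, 15, 0, 0.3], [0, 0, 8, 0, 0.3], [0, 0, 6, 0, 0.3], [0, 0, 6, 0, 0.3], [0, 0, 0, 0, 0.3], [0, 0, 0, 0, 0.3]]]'

```text
time: 6.78
tool_pos: [615.3, 29.1, 95.1]
ee_rot: [0.0, 0.206, 0.979, 0.0]
ft_force: [1.2, -0.9, -0.6]
finger_gap: 43.0
```

```bash
python3 -c "
from h import *
go(615.2,27.5,72.5)
for n in ('side','scene','wrist'): save(n,n+'4.png')
def crop(src,x0,y0,x1,y1,s,fn):
    im=cv2.imread('pics/'+src)[y0:y1,x0:x1]; cv2.imwrite('pics/'+fn,cv2.resize(im,None,fx=s,fy=s,interpolation=cv2.INTER_CUBIC))
crop('side4.png',160,160,320,280,5,'side4c.png')
"
```

```text
t 6.775 tool [615.3  29.1  95.1] X [-0.915  0.403 -0.001] d_tool [-0.5 -1.5 22.6] gap 43.0 F [ 1.2 -0.9 -0.6]
```

View pics/side4c.png

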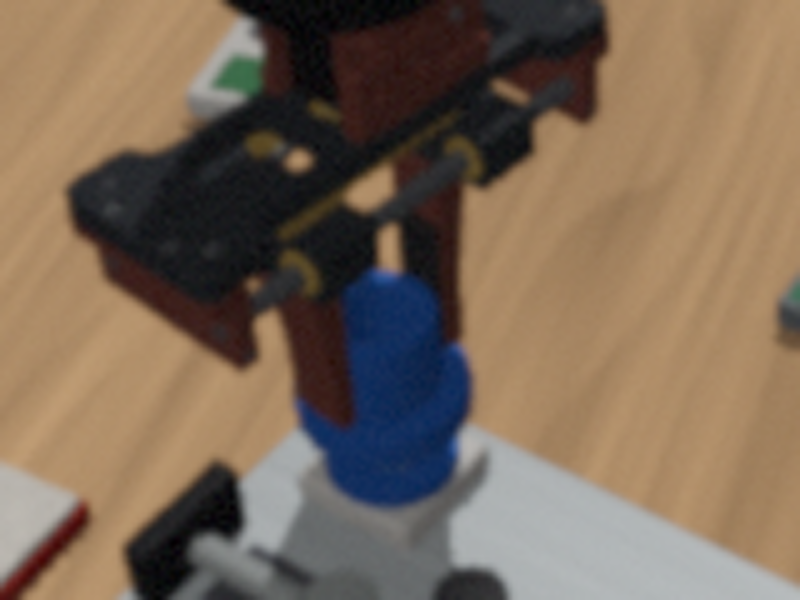

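View pics/wrist4.png

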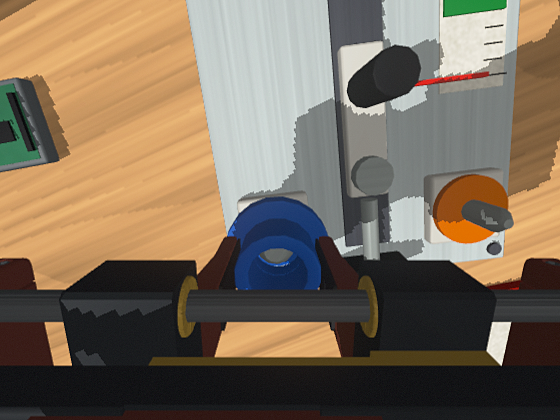

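Request:
send_rows --moves '[[[0, 0, 5, 0, 0.3], [0, 0, 6, 0, 0.3], [0, 0, 6, 0, 0.3], [0, 0, 4, 0, 0.3], [0, 0, 1.5, 0, 0.3], [0, 0, 0, 0, 0.3]]]'

```text
time: 7.68
tool_pos: [615.1, 29.1, 72.2]
ee_rot: [0.0, 0.206, 0.979, 0.0]
ft_force: [0.4, -0.2, 0.1]
finger_gap: 43.3
```

Request:
send_rows --moves '[[[0, 0, 0.4, 0, 0.3], [0, 0, 0, 0, 0.75], [0, 0, 0, 0, 0.75], [0, 0, 0, 0, 0.75], [0, 0, -15, 0, 0.75], [0, 0, -40, 0, 0.85], [0, 0, -40, 0, 1], [0, 0, 0, 0, 1]]]'

```text
time: 8.68
tool_pos: [617.1, 29.1, 172.9]
ee_rot: [0.005, 0.206, 0.979, 0.001]
ft_force: [-0.0, 1.4, -0.6]
finger_gap: 87.3
```

```bash
python3 -c "
from h import *
go(421.8,-305,165)
for n in ('side','scene'): save(n,n+'5.png')
def crop(src,x0,y0,x1,y1,s,fn):
    im=cv2.imread('pics/'+src)[y0:y1,x0:x1]; cv2.imwrite('pics/'+fn,cv2.resize(im,None,fx=s,fy=s,interpolation=cv2.INTER_CUBIC))
crop('side5.png',160,160,320,280,5,'side5c.png')
crop('scene5.png',210,190,370,310,5,'scene5c.png')
"
```

```text
t 8.675 tool [617.1  29.1 172.9] X [-0.915  0.403 -0.009] d_tool [  44.1 -384.5    6.1] gap 87.3 F [-0.   1.4 -0.6]
```

View pics/side5c.png

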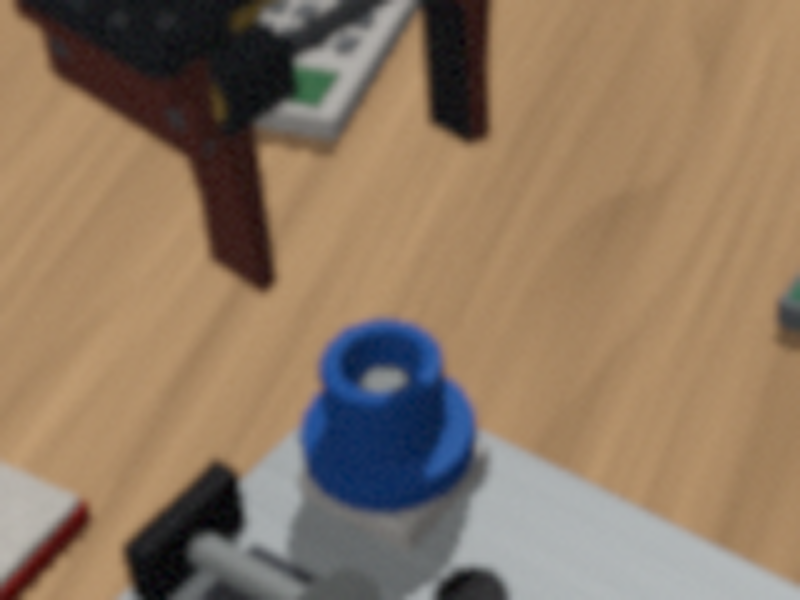

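View pics/scene5c.png

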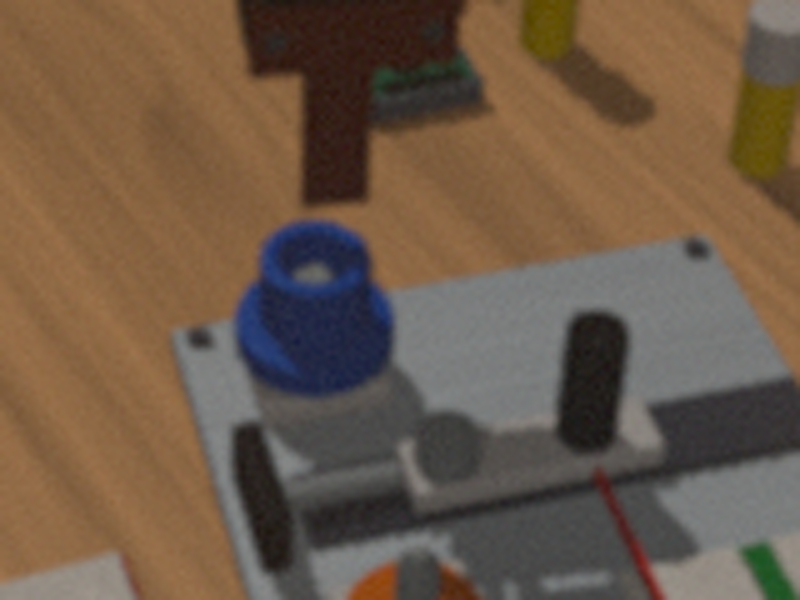

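Blue is seated flush. Next is orange.

Request:
send_rows --moves '[[[5, -40, 0, 0, 1], [6, -55, 0, 0, 1], [6, -55, 0, 0, 1], [6, -55, 0, 0, 1], [6, -55, 0, 0, 1], [6, -55, 5, 0, 1], [5, -40, 5, 0, 1], [4, -29, 5, 0, 1], [0, 0, 5, 0, 1], [0, 0, 0, 0, 1], [0, 0, 0, 0, 1], [0, 0, 0, 0, 1]]]'

```text
time: 10.28
tool_pos: [420.7, -303.9, 146.9]
ee_rot: [0.0, 0.205, 0.979, -0.0]
ft_force: [0.4, -0.2, 0.7]
finger_gap: 87.8
```

```bash
python3 -c "
from h import *
go(421.5,-305,40)
im,c=save('wrist','w6.png')
im=im[165:265,220:330,::-1];cv2.imwrite('pics/w6c.png',cv2.resize(im,None,fx=6,fy=6,interpolation=2))
"
```

```text
t 10.275 tool [ 420.7 -303.9  146.9] X [-0.916  0.402 -0.   ] d_tool [ -1.2  -0.7 106.9] gap 87.8 F [ 0.4 -0.2  0.7]
```

View pics/w6c.png

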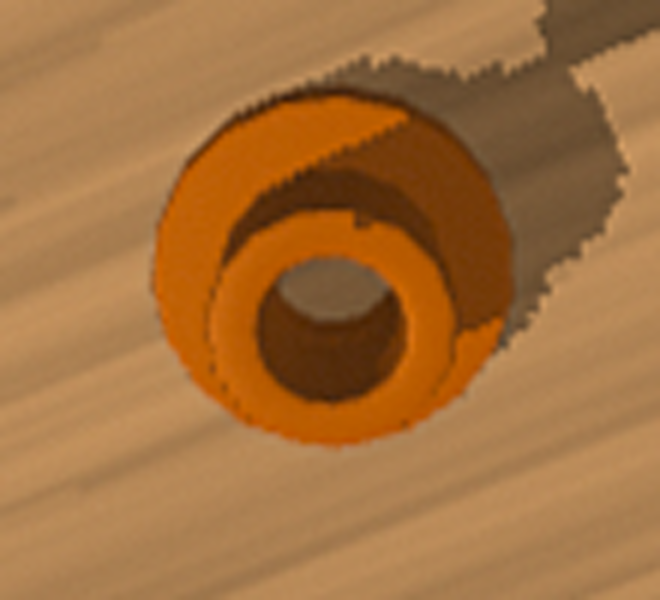

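View pics/w6.png

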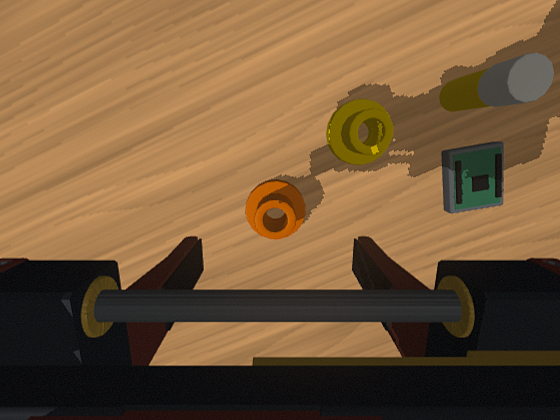

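```bash
python3 -c "
from h import *
c=cams.calibration('wrist')
p=ray(c,275.2,219.5,46);print(p); go(p[0],p[1],40)"
```

```text
[ 421.31914626 -306.37510356   46.        ]
t 10.325 tool [ 420.6 -304.   147. ] X [-0.916  0.402 -0.   ] d_tool [ -1.6  -1.9 107. ] gap 87.9 F [ 0.2 -1.2  0.3]
```

Request:
send_rows --moves '[[[-1.3, -1.5, 30, 0, 1], [0, 0, 40, 0, 1], [0, 0, 27, 0, 1], [0, 0, 10, 0, 1], [0, 0, 0, 0, 1], [0, 0, 0, 0, 0.2], [0, 0, 0, 0, 0.2], [0, 0, 0, 0, 0.2], [0, 0, 0, 0, 0.2], [0, 0, 0, 0, 0.2], [0, 0, 0, 0, 0.2]]]'

```text
time: 11.7
tool_pos: [420.6, -306.5, 39.7]
ee_rot: [-0.0, 0.206, 0.979, 0.0]
ft_force: [0.3, 0.4, 0.2]
finger_gap: 36.7
```

Request:
send_rows --moves '[[[0, 0, -30, 0, 0.2], [0, 0, -40, 0, 0.2], [0, 0, -40, 0, 0.2], [0, 0, -10, 0, 0.2], [0, 0, 0, 0, 0.2], [0, 0, 0, 0, 0.2]]]'

```text
time: 12.45
tool_pos: [420.0, -306.0, 157.3]
ee_rot: [-0.002, 0.206, 0.979, 0.001]
ft_force: [0.5, -0.0, -0.9]
finger_gap: 36.3
```

```bash
python3 -c "
from h import *
go(655.5,163.1,155)
im,c=save('wrist','w7.png')
o=arm.get_obs()['tool_pos'];print(proj(c,o+[0,0,6]))
"
```

```text
t 12.45 tool [ 420.  -306.   157.3] X [-0.915  0.403  0.003] d_tool [-26.5 524.2   2.7] gap 36.3 F [ 0.5 -0.  -0.9]
(np.float64(277.52862987003175), np.float64(275.3802957572722))
```

View pics/w7.png

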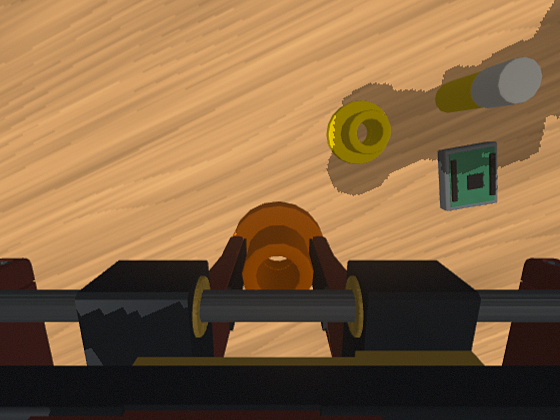

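Request:
send_rows --moves '[[[-2, 40, 0, 0, 0.2], [-3, 57, 0, 0, 0.2], [-3, 57, 0, 0, 0.2], [-3, 57, 0, 0, 0.2], [-3, 57, 0, 0, 0.2], [-3, 57, 0, 0, 0.2], [-3, 57, 0, 0, 0.2], [-2.5, 57, 0, 0, 0.2], [-2, 45, 0, 0, 0.2], [-2, 28, 0, 0, 0.2], [0, 12, 0, 0, 0.2], [0, 0, 0, 0, 0.2], [0, 0, 0, 0, 0.2], [0, 0, 0, 0, 0.2], [0, 0, 0, 0, 0.2]]]'

```text
time: 14.38
tool_pos: [656.0, 161.6, 160.1]
ee_rot: [0.0, 0.206, 0.978, 0.0]
ft_force: [-0.3, -0.4, -0.8]
finger_gap: 36.2
```

```bash
python3 -c "
from h import *
go(655.5,163.1,95)
"
```

```text
t 14.375 tool [656.  161.6 160.1] X [-0.915  0.404 -0.   ] d_tool [ 1.1  1.1 65.1] gap 36.2 F [-0.3 -0.4 -0.8]
```

Request:
send_rows --moves '[[[0.6, 0.4, 20, 0, 0.2], [0, 0, 18, 0, 0.2], [0, 0, 9, 0, 0.2], [0, 0, 0, 0, 0.2], [0, 0, 0, 0, 0.2], [0, 0, 0, 0, 0.2]]]'

```text
time: 15.12
tool_pos: [656.1, 163.1, 113.8]
ee_rot: [0.001, 0.206, 0.979, 0.0]
ft_force: [-0.8, -0.4, 0.7]
finger_gap: 36.3
```

```bash
python3 -c "
from h import *
go(655.5,163.1,72.3)
for n in ('side','wrist'): save(n,n+'8.png')
def crop(src,x0,y0,x1,y1,s,fn):
    im=cv2.imread('pics/'+src)[y0:y1,x0:x1]; cv2.imwrite('pics/'+fn,cv2.resize(im,None,fx=s,fy=s,interpolation=cv2.INTER_CUBIC))
crop('side8.png',110,200,270,350,4,'side8c.png')
"
```

```text
t 15.125 tool [656.1 163.1 113.8] X [-0.915  0.403 -0.001] d_tool [ 0.6 -0.3 41.5] gap 36.3 F [-0.8 -0.4  0.7]
```

View pics/side8c.png

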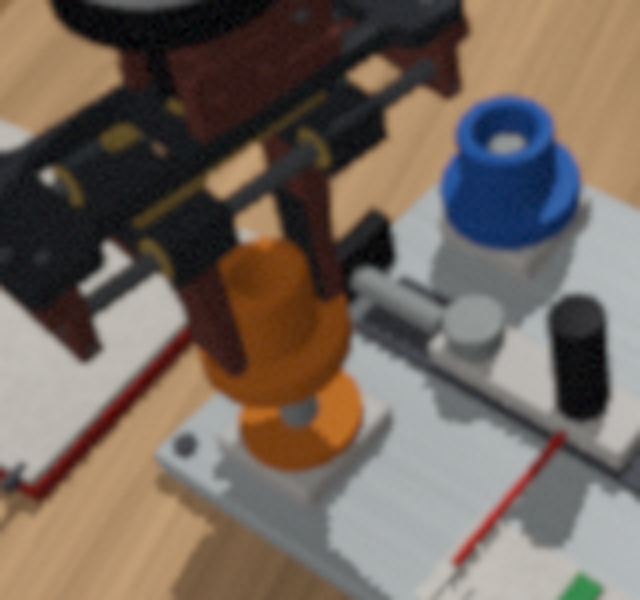

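View pics/wrist8.png

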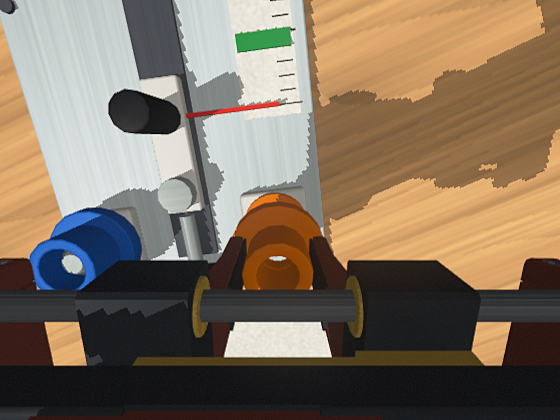

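Request:
send_rows --moves '[[[0.3, 0, 8, 0, 0.2], [0, 0, 8, 0, 0.2], [0, 0, 5, 0, 0.2], [0, 0, 0, 0, 0.2], [0, 0, 0, 0, 0.2]]]'

```text
time: 15.85
tool_pos: [655.5, 163.1, 91.9]
ee_rot: [0.0, 0.206, 0.979, 0.0]
ft_force: [0.3, 0.4, -1.5]
finger_gap: 36.3
```

```bash
python3 -c "
from h import *
go(655.5,163.1,72.3)
for n in ('side','wrist'): save(n,n+'9.png')
im=cv2.imread('pics/wrist9.png')[170:300,200:360]; cv2.imwrite('pics/wrist9c.png',cv2.resize(im,None,fx=4,fy=4,interpolation=cv2.INTER_CUBIC))
"
```

```text
t 15.85 tool [655.5 163.1  91.9] X [-0.915  0.403 -0.   ] d_tool [ 0.  -0.  19.6] gap 36.3 F [ 0.3  0.4 -1.5]
```

View pics/wrist9c.png

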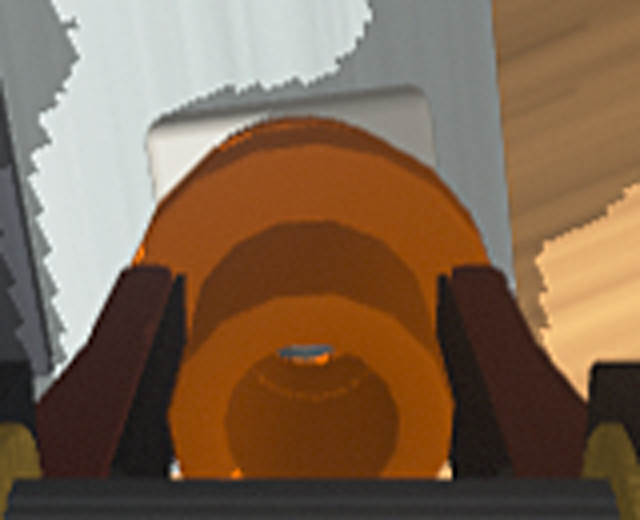

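Request:
send_rows --moves '[[[0, 0, 5, 0, 0.2], [0, 0, 6, 0, 0.2], [0, 0, 5, 0, 0.2], [0, 0, 2.5, 0, 0.2], [0, 0, 0.7, 0, 0.2], [0, 0, 0, 0, 0.2], [0, 0, 0, 0, 0.2]]]'

```text
time: 16.82
tool_pos: [655.6, 163.2, 72.8]
ee_rot: [0.0, 0.206, 0.979, 0.0]
ft_force: [0.2, 0.6, -1.5]
finger_gap: 36.1
```

Request:
send_rows --moves '[[[0, 0, 0.7, 0, 0.2], [0, 0, 0, 0, 0.2], [0, 0, 0, 0, 0.7], [0, 0, 0, 0, 0.7], [0, 0, 0, 0, 0.7], [0, 0, -15, 0, 0.7], [0, 0, -40, 0, 0.85], [0, 0, -40, 0, 1], [0, 0, 0, 0, 1]]]'

```text
time: 17.95
tool_pos: [657.3, 163.5, 173.5]
ee_rot: [0.005, 0.206, 0.979, 0.002]
ft_force: [0.5, 0.6, -0.3]
finger_gap: 86.4
```

```bash
python3 -c "
from h import *
go(549.2,121.9,155)
for n in ('side','scene'): save(n,n+'10.png')
def crop(src,x0,y0,x1,y1,s,fn):
    im=cv2.imread('pics/'+src)[y0:y1,x0:x1]; cv2.imwrite('pics/'+fn,cv2.resize(im,None,fx=s,fy=s,interpolation=cv2.INTER_CUBIC))
crop('side10.png',140,210,320,350,4,'side10c.png')
crop('scene10.png',230,220,390,340,4,'scene10c.png')
"
```

```text
t 17.95 tool [657.3 163.5 173.5] X [-0.915  0.403 -0.008] d_tool [ 82.3 -81.8  17.4] gap 86.4 F [ 0.5  0.6 -0.3]
```

View pics/side10c.png

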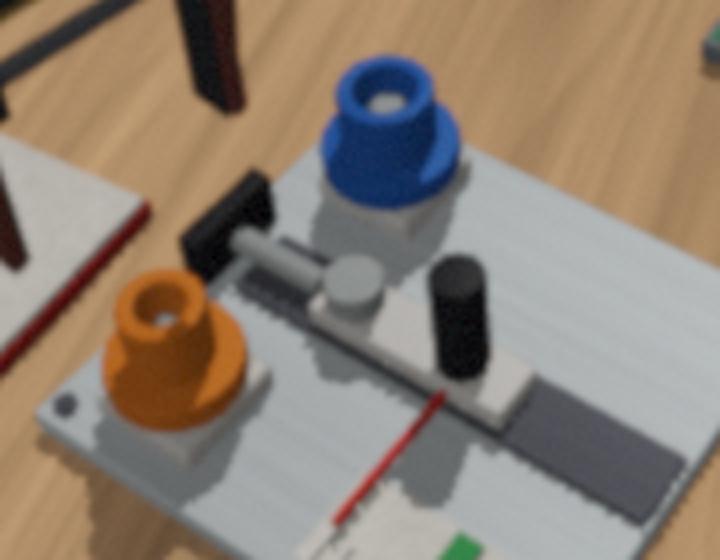

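View pics/scene10c.png

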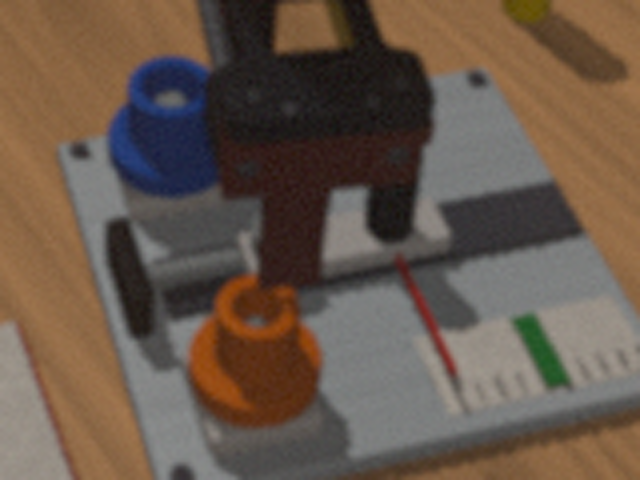

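Request:
send_rows --moves '[[[30, -30, 0, 0, 1], [35, -35, 5, 0, 1], [17, -17, 5, 0, 1], [0, 0, 0, -0.123, 1], [0, 0, 0, 0, 1], [0, 0, 0, 0, 1], [0, 0, 0, 0, 1]]]'

```text
time: 18.92
tool_pos: [547.4, 121.2, 156.4]
ee_rot: [-0.0, 0.146, 0.989, -0.0]
ft_force: [-0.4, -0.7, -0.3]
finger_gap: 88.0
```

```bash
python3 -c "
from h import *
go(549.2,121.9,63)
_,c=save('wrist','w11.png');print(proj(c,(549.2,121.9,82)))
"
```

```text
t 18.925 tool [547.4 121.2 156.4] X [-0.957  0.289  0.001] d_tool [-1.6  1.2 93.4] gap 88.0 F [-0.4 -0.7 -0.3]
(np.float64(279.185755905041), np.float64(229.09347140456018))
```

View pics/w11.png

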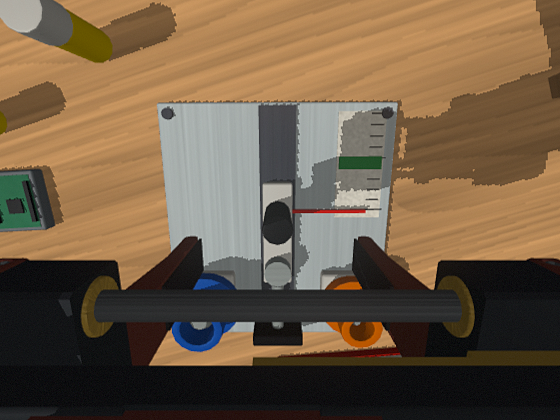

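Request:
send_rows --moves '[[[-1.2, 0.6, 30, 0, 1], [0, 0, 40, 0, 1], [0, 0, 20, 0, 1], [0, 0, 3.3, 0, 1], [0, 0, 0, 0, 1], [0, 0, 0, 0, 0], [0, 0, 0, 0, 0], [0, 0, 0, 0, 0], [0, 0, 0, 0, 0], [0, 0, 0, 0, 0], [0, 0, 0, 0, 0], [0, 0, 0, 0, 0]]]' --grip_force 45

```text
time: 20.48
tool_pos: [548.4, 120.6, 63.5]
ee_rot: [-0.0, 0.146, 0.989, -0.001]
ft_force: [-0.6, -1.8, 1.1]
finger_gap: 23.6
```

Gripped at 23.6 mm. Next I pull about 46 mm, gently.

Request:
send_rows --moves '[[[3, 0, 0, 0, 0], [5, 0, 0, 0, 0], [6, 0, 0, 0, 0], [6, 0, 0, 0, 0], [6, 0, 0, 0, 0], [6, 0, 0, 0, 0], [6, 0, 0, 0, 0], [5, 0, 0, 0, 0], [3, 0, 0, 0, 0], [0, 0, 0, 0, 0], [0, 0, 0, 0, 0], [0, 0, 0, 0, 0]]]'

```text
time: 21.98
tool_pos: [506.5, 133.2, 63.5]
ee_rot: [0.002, 0.146, 0.989, -0.001]
ft_force: [9.2, -4.4, -4.8]
finger_gap: 23.0
```

```bash
python3 -c "
from h import *
go(549.2,121.9,63)
for n in ('side','scene','wrist'): save(n,n+'12.png')
def crop(src,x0,y0,x1,y1,s,fn):
    im=cv2.imread('pics/'+src)[y0:y1,x0:x1]; cv2.imwrite('pics/'+fn,cv2.resize(im,None,fx=s,fy=s,interpolation=cv2.INTER_CUBIC))
crop('side12.png',200,300,300,375,8,'side12c.png')
crop('scene12.png',310,280,410,350,8,'scene12c.png')
crop('wrist12.png',280,130,440,250,5,'wrist12c.png')
"
```

```text
t 21.975 tool [506.5 133.2  63.5] X [-0.957  0.289 -0.005] d_tool [-44.2   1.6   0.7] gap 23.0 F [ 9.2 -4.4 -4.8]
```

View pics/side12c.png

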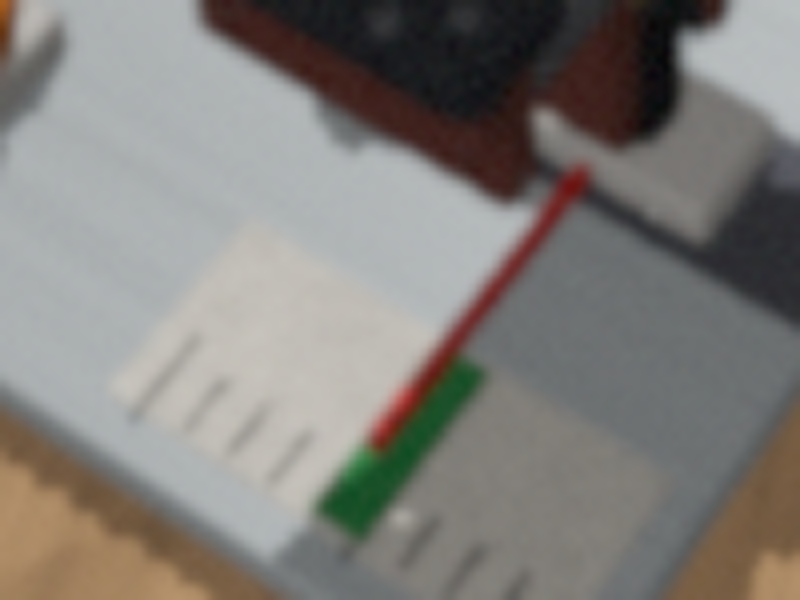

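View pics/scene12c.png

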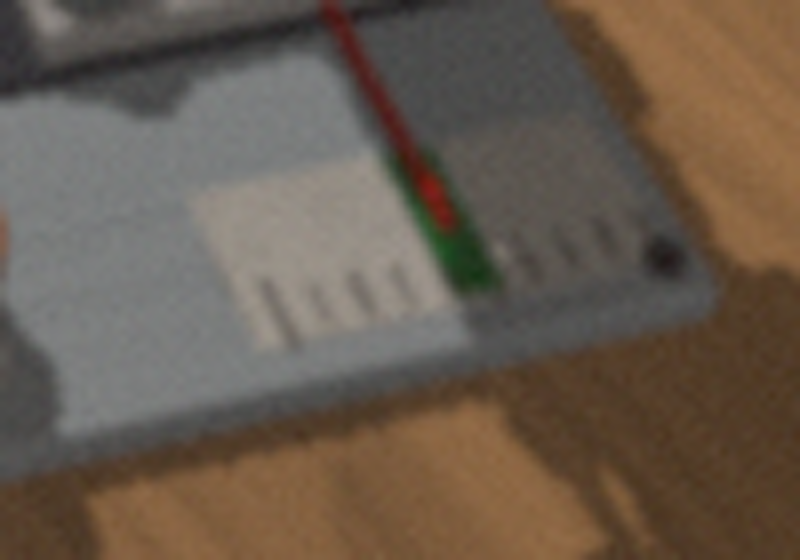

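View pics/wrist12.png

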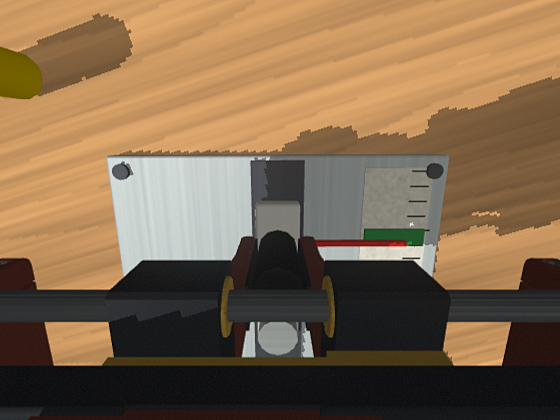

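```bash
python3 - <<'E'
from m import *
S=lambda x,y:np.array([x,y])/8+[310,280]-.4
D=lambda x,y:np.array([x,y])/8+[200,300]-.4
for nm,z,s,d in[('tip',19.5,(447,228),(377,446)),('markout',15,(475,284),(341,518)),('markin',15,(414,158),(460,372))]:
    x,r=tri(z,S(*s),D(*d)); print(nm,rel(x).round(2),r.round(2))
cw=cams.calibration('wrist')
# wrist: pointer row 243.5 at u~395 ; mark rows 228..245
for u,v,z in[(400,244,19.5),(393,237,15),(393,229,15),(393,245.5,15)]: print(rel(ray(cw,u,v,z)).round(1))
E
python3 - <<'E'
import cv2
im=cv2.imread('pics/wrist12.png')[215:275,330:440];cv2.imwrite('pics/wrist12d.png',cv2.resize(im,None,fx=7,fy=7,interpolation=2))
E
```

```text
tip [-64.3  84.2] [ 0.78 -0.49 -0.58 -0.41]
markout [-65.78  97.54] [ 0.82 -0.27 -0.49 -0.53]
markin [-66.91  61.09] [ 0.56 -0.16 -0.32 -0.38]
[-61.6  78.6]
[-64.9  75.4]
[-70.5  74.9]
[-58.9  76. ]
```

View pics/wrist12d.png

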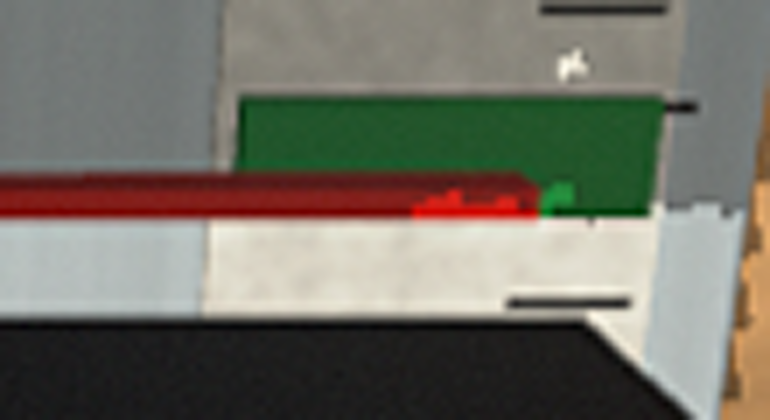

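The three views agree that the pointer is about 2 to 2.5 mm short of the mark's middle, so I'll pull a little further.

Request:
send_rows --moves '[[[1.2, 0, 0, 0, 0], [1.2, 0, 0, 0, 0], [0, 0, 0, 0, 0], [0, 0, 0, 0, 0], [0, 0, 0, 0, 0], [0, 0, 0, 0, 0], [0, 0, 0, 0, 0], [0, 0, 0, 0, 0], [0, 0, 0, 0, 0]]]'

```text
time: 23.25
tool_pos: [504.2, 133.9, 63.5]
ee_rot: [0.003, 0.146, 0.989, -0.001]
ft_force: [9.9, -5.9, -5.1]
finger_gap: 23.1
```

```bash
python3 -c "
from h import *
go(549.2,121.9,63)
for n in ('side','scene','wrist'): save(n,n+'13.png')
A=cv2.imread('pics/side13.png')[300:375,200:300];B=cv2.imread('pics/wrist13.png')[215:275,330:430]
r=lambda a:cv2.resize(a,None,fx=5,fy=5,interpolation=2)
cv2.imwrite('pics/c13.png',np.vstack([r(A)[:330],r(B)[:260]]))
im=cv2.imread('pics/side13.png')[210:350,140:320];cv2.imwrite('pics/d13.png',cv2.resize(im,None,fx=4,fy=4,interpolation=2))
"
```

```text
t 23.25 tool [504.2 133.9  63.5] X [-0.957  0.289 -0.005] d_tool [-46.5   1.5   0.7] gap 23.1 F [ 9.9 -5.9 -5.1]
```

View pics/c13.png

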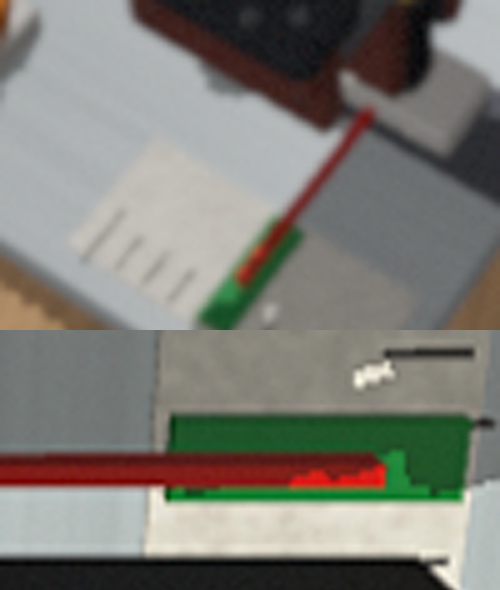

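View pics/scene13.png

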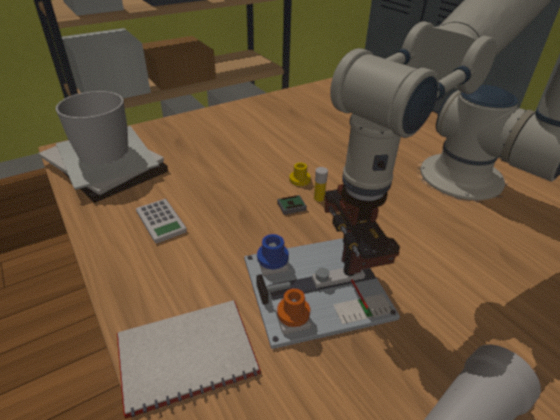

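View pics/d13.png

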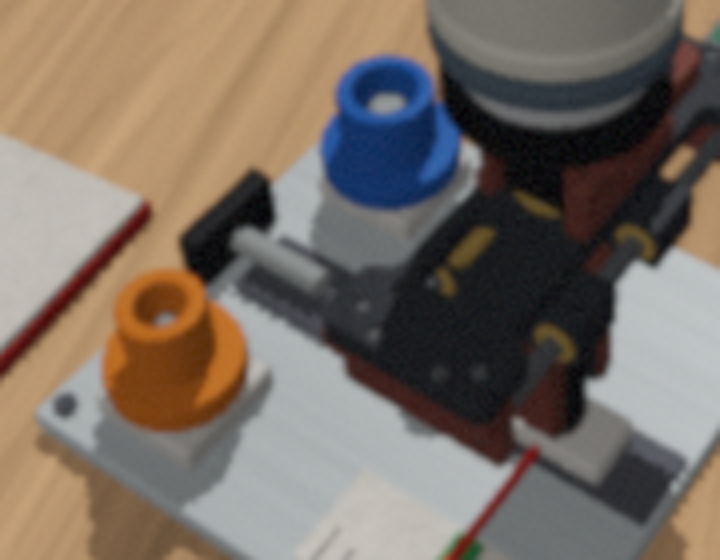

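```bash
python3 -c "
from h import *
print(ticket.finish_job()); o=arm.get_obs(); print(o['time'],o['tool_pos'],o['finger_gap'],o['ft_force'])"
```

```text
the job is handed in; nothing more can be done
None
the job is handed in; nothing more can be done
```

Both pulleys are on their own collars, hub up and let go. I pulled the tensioner out along the rig's -x and handed the job in at about 23.4 s with the gripper still holding the knob. No verdict is reported.

- **Pulleys:** After release, the side and scene pictures show both sitting upright and flush, with the shaft visible in each bore. The side and scene pictures at the end show the same.
- **Tensioner:** The first pull was about 2 to 2.5 mm short of the middle of the mark, so I pulled about 2.4 mm more. Side and wrist views then show the pointer over the green tile, within about 1 mm of the middle by eye. The finger gap was 23.1 mm, the wrist force about 12 N, and the grip command 45 N.
- **Things to leave alone:** I never went near the controller, calculator or the rightmost glue stick, and all three appear in place in the last scene picture. The other glue stick, the look-alike nearer the arm, was hidden behind the arm in that picture, so I didn't confirm it by eye.
- **Disagreements:** Position readings from the two fixed cameras and the wrist camera differed by up to about 2 mm. One reading of the blue shaft's tip and collar differed by 5 mm. I did not resolve that reading, but the pulley went down with no noticeable force.

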